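# Gauge a brass bar against a flip stop on the cutting fence

## Robot

A 7-joint arm with a two-finger parallel gripper is mounted at the origin on the work surface. World frame = base frame: x ahead of the robot, y to its left, z up, the work surface at z = 0. Lengths are in m, angles in rad, forces in N, time in s.
With the tool pointing down it reaches from about 0.425 to 1.025 m from the base axis. Payload 9.4 kg.
Tool frame: the origin (TCP) lies on the mounting face of the last link; the fingertips stand ctrl.tips_ahead ahead of it and the grasp point (between the pads) lies 167 mm ahead of it (ctrl.tips_ahead is the distance from the TCP to the fingertips, in m); x points along the fingers, y is the direction in which the jaws open and shut, and the axes are right-handed (so a half turn about x gives the same grasp; the last joint's range is limited). The gripper opens to 93 mm and grips with 3 to 60 N. Pads are 15 mm wide; open, the fingers measure 128 mm over their backs; the gripper's body (75 mm by 188 mm) begins 65 mm behind the grasp point.
Start: joints at [1.148, 0.599, -0.003, 1.599, 0.002, 0.943, -0.08], TCP at [0.246, -0.682, 0.405] pointing down, gripper open.
Joint ranges: [-2.57, 2.57], [-0.35, 1.97], [-1.29, 1.29], [0.11, 2.56], [-1.05, 4.19], [0.11, 1.86], [-2.63, 2.63]. Speed limits (rad/s): [2.22, 2.22, 3.01, 3.01, 3.14, 3.14, 3.14].

## Interface

Orientations are given as [roll, pitch, yaw] about the fixed x, y, z axes, in that order (R = Rz(yaw) Ry(pitch) Rx(roll)).
In Python, from cell import sensors, vision, ctrl gives the robot as it stands.
- The arm moves only by the shell command python3 -m jog 'ROWS' [FORCE]. ROWS is JSON, a list of rows, each an object of numbers: "x", "y", "z": the shift along the tool's x, y, z in cm; "spin": the turn about the tool's x in rad; "fingers": the finger opening in cm, from 0 to 9.3. A call has 1 to 8 rows; each row is the pose to reach, as a shift and turn from the pose commanded when the call began, along the tool's axes at that moment; what a row does not reach only later rows make up. A row lasts 1/12 s, in which the tool goes at most 41.7 mm and 7.16 degrees, less where a joint would pass 70% of its speed; a pose out of reach is approached as far as the arm can. A call with a gripper value outside its range is refused whole. The fingers move at their own pace and stop on an object; FORCE is the grip in N (left out, the last holds). Time passes only in rows, so rows that repeat a pose let the fingers close. It gives the time, the measured TCP pose, the force and the opening at its end, in the units of the state.
- sensors.get_obs(): the state, without advancing time (a new reading comes with each control period).
- vision.grab_frame(name): name is "side" or "top" or "wrist"; returns a dict with "img" (480x640x3 uint8, red, green, blue), "K" (3x3 intrinsics, pixels), "position" and "rotation" of the camera in the world. Camera axes: x right, y down, z forward; pixel columns grow to the right and rows downward; lengths in m; the calibration is good to about 2 mm. A picture is of the moment at which its call begins. There is no depth.
- ctrl.finish_job(): hands the job in, once; it reports no verdict.
Trained networks look in the newest picture that a camera, given by its name, has taken for a name from the list of things; names that differ only in an ending like _2 or _b are one class to them, and where a whole thing is asked for, a point or a joint stands for the part that bears it (a point fixed in the world has none). Each returns a list of dicts, best first, with "p" (0 to 1); they miss things now and then, are a little off and sometimes report something else, mostly with a low value. They report only what shows in the picture. A call takes as long as a camera call. They do not tell look-alikes from the thing itself.
- vision.look_for(thing, camera): "box" ([left, top, width, height] as shares, 0 to 1, of the picture: columns of its width, rows of its height, round what is visible of it).
The state is a dict: "time_s": time; "joint_pos": joint angles; "qd": joint speeds; "joint_efforts": joint torques, N m; "eef_pos": TCP position; "orientation": TCP orientation; "force": force on the tool from outside, world axes, zero at the start; "torque": the same for the moment, N m; "gripper_width": finger opening in m.
Only numpy, scipy, OpenCV 4.12 (cv2) and the standard library are available. Lean on these libraries where they do the work, as an engineer would, in place of code of your own. Each camera call takes 0.05 s, during which the arm holds its last target.

## Task

Set the brass bar to length on the cutting jig: flip the stop with the square-ended leaf down in front of the fence, push the long brass bar along its channel until its end meets the lowered leaf, then flip that leaf back up out of the way, fully upright. Leave the bar where it was gauged, and leave the other stop, the one with the round-ended leaf, standing up.

Things in the scene. Friction and masses are not known exactly. Their poses are not given: they have to be found in the camera images.
- jig: Fixed jig, 510 mm long along its y. Origin on the table under the fence's front face. At x 0 to 20 mm the fence, top 44 mm above the table; at x -36 to -44 a low lip, top 18 mm; between them the channel, 36 mm wide, floor 12 mm above the table, open at both ends (y -300 and +210 mm). -x is the front, towards the robot.
- bar: Long bar of brass box section, ends closed with black plugs, loose, 30 mm (its x) by 200 mm (its y) by 20 mm high, some 0.3 kg. Origin: centre of its underside. It lies in the jig's channel; its +y end faces the stops, its -y end is pushed. It slides freely under a leaf that is up. A like piece only 55 mm long lies on the table: an offcut.
- square_stop: Fixed block, 24 x 34 mm, of the stop with the square-ended leaf. Origin: centre of its underside, on the fence's top; axes as the jig's. The hinge axis, along y, is 10 mm above the origin; the channel's middle at x = -28 mm. Lowered, the leaf meets the bar at y = -10 mm: a gauged bar's origin is at y = -110 mm. The round-ended stop is 88 to 112 mm away on either side.
- square_leaf (a joint): Angle of the square-ended steel leaf: 0 down (arm level, to the front, its foot hanging in the channel), 1.57 upright, 1.9 end of travel, leaning back. 20 mm wide all along; arm 8 mm thick, 85 mm long from the axis; foot 14 to 34 mm from the axis, 36 mm deep. Stiff hinge: stays where left, 1 to 2 N at its end moves it. Starts up.
- square_tab (a point): Point in the square-ended leaf's arm, 72 mm from the hinge axis, 13 mm from its free end, to be pinched from above across the 20 mm width (along the fence). Moves with the leaf: 54 mm above the table when down, 126 mm when upright.
- round_leaf (a joint): Angle of the other stop's leaf, which ends in a flat disc 36 mm across, on a like block and hinge: 0 down, 1.57 upright. Starts up, to be left up.
Not all that is in view belongs to the job. There is more than one size of the bar; the one meant has the size given above.

How it is judged:
On the way, in this order (a step that is already met when the one before it is completed fails the run):
1. the square-ended leaf is flipped down (within 10 degrees) (value of joint square_leaf below 0.17 rad), for 0.2 s.
2. with the leaf down, the bar's end is brought up to it (gap under 10 mm) (value of joint square_leaf below 0.25 rad and y of bar in the frame of square_stop above -0.12 m and z of bar in the frame of square_stop below -0.024 m), for 0.2 s.
At the end, for the whole second after the job is handed in: The square-ended leaf is up again (above 1.3 rad) and still; the bar is at rest flat in its channel, along the fence within 10 degrees, its end within 15 mm of where the lowered leaf's face gauged it; the round-ended leaf still stands up (above 1.2 rad) (value of joint square_leaf above 1.3 rad and y of bar in the frame of square_stop between -0.125 and -0.095 m and x of bar in the frame of square_stop between -0.043 and -0.015 m and z of bar in the frame of square_stop below -0.024 m and angle between the y axis of bar and the y axis of square_stop, either way round below 0.17 rad and angle between bar's own z axis and vertical below 0.17 rad and linear speed of bar below 0.02 m/s and velocity of joint square_leaf between -0.1 and 0.1 rad/s and value of joint round_leaf above 1.2 rad); the robot touches nothing.
It fails at once if the round-ended leaf is knocked or flipped down (value of joint round_leaf below 1.2 rad).
It also fails if it takes over 64 s, if anything falls off the work surface, if the arm or the gripper's body presses on something with over 40 N, if the wrist force passes 120 N, or if a joint passes its speed limit or range.

## Working session

There is one attempt and no reset: what is moved stays moved. The work goes in short steps, Python scripts to look and compute and a shell command to move; the robot and the scene stay as the last step left them, time stands still between calls to the robot, and variables do not carry over. Pictures are saved under pics/ and viewed, and the job is handed in when it is done.

```bash
ls; mkdir -p pics; python3 - <<'E'
from cell import sensors, vision, ctrl
import cv2
o=sensors.get_obs(); print(o, ctrl.tips_ahead)
for n in ("top","side","wrist"):
    f=vision.grab_frame(n); cv2.imwrite(f"pics/{n}0.png",f["img"][:,:,::-1]); print(n,f["K"],f["position"],f["rotation"])
    for t in ("jig","bar","square_stop","square_leaf","round_leaf"):
        print(t,[( [round(v*s) for v,s in zip(d["box"],(640,480,640,480))],round(d["p"],2)) for d in vision.look_for(t,n)][:4])
E
```

```text
pics
{'time_s': 0.0, 'joint_pos': array([ 1.14829293,  0.60015141, -0.00254011,  1.60009439,  0.00178585,
        0.94289276, -0.07982413]), 'qd': array([-0.00013841,  0.00023419,  0.00230275, -0.00051906, -0.00217495,
       -0.00281356, -0.00109772]), 'joint_efforts': array([ 9.28147892e-04, -7.65061069e+01,  1.49785560e+00, -2.52348053e+01,
       -5.23885572e-02,  1.70015119e-02,  1.25493939e-04]), 'eef_pos': array([ 0.24568744, -0.68190625,  0.40385346]), 'orientation': array([-1.48512485,  1.56925264,  2.00229462]), 'force': array([-0.5883123 , -0.06342075,  0.69116213]), 'torque': array([-0.02209959, -0.01981023,  0.01470854]), 'gripper_width': 0.09298070556436344} 0.1861
top [[592.24625284   0.         322.09941047]
 [  0.         592.24625284 244.19306792]
 [  0.           0.           1.        ]] [ 0.32762022 -0.03078036  1.13065767] [-3.05276725 -0.01444732 -1.56610028]
jig [([132, 128, 274, 88], 0.75), ([205, 126, 23, 42], 0.67), ([261, 167, 108, 34], 0.42)]
bar [([260, 168, 108, 32], 0.89), ([391, 248, 36, 156], 0.84), ([436, 165, 68, 54], 0.66)]
square_stop [([207, 127
[... 158 characters left out ...]
   499.26963737 237.09373751]
 [  0.           0.           1.        ]] [ 0.34464112 -0.65278989  0.7714094 ] [-2.41992527 -0.00984342 -0.13480224]
jig [([354, 140, 60, 184], 0.59)]
bar [([368, 357, 82, 66], 0.8), ([366, 203, 19, 85], 0.71), ([157, 324, 170, 37], 0.56)]
square_stop [([371, 140, 31, 44], 0.76)]
square_leaf [([371, 136, 28, 37], 0.62)]
round_leaf [([369, 109, 18, 33], 0.69), ([371, 139, 29, 33], 0.54)]
wrist [[343.15749514   0.         319.36745596]
 [  0.         343.15749514 240.65307237]
 [  0.           0.           1.        ]] [ 0.31227586 -0.65897922  0.38376381] [ 2.88798843e+00 -2.28324810e-04 -1.22536716e+00]
jig []
bar []
square_stop []
square_leaf []
round_leaf []
```

View pics/top0.png

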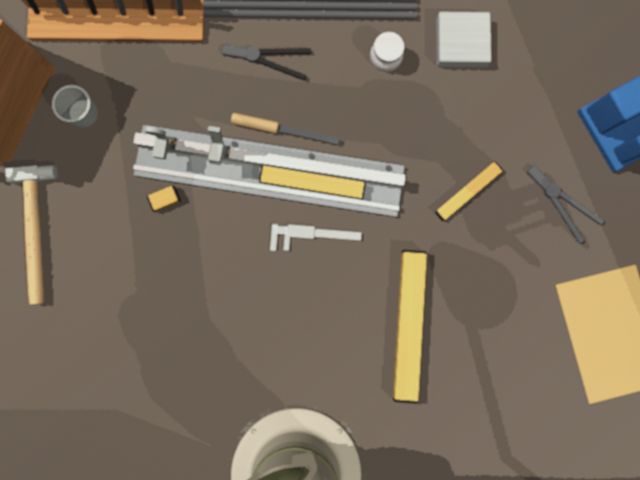

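View pics/side0.png

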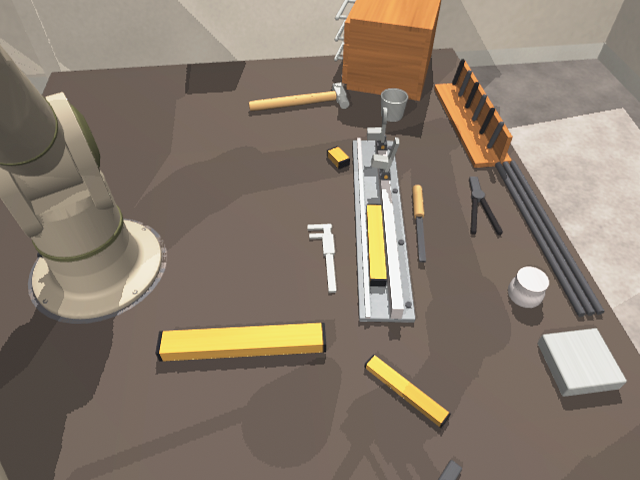

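```bash
python3 - <<'E'
import cv2
a=cv2.imread("pics/top0.png")[110:230,110:430]; cv2.imwrite("pics/c1.png",cv2.resize(a,None,fx=2.5,fy=2.5,interpolation=2))
a=cv2.imread("pics/side0.png")[90:340,300:460]; cv2.imwrite("pics/c2.png",cv2.resize(a,None,fx=2.4,fy=2.4,interpolation=2))
E
```

```text
(no output)
```

View pics/c1.png

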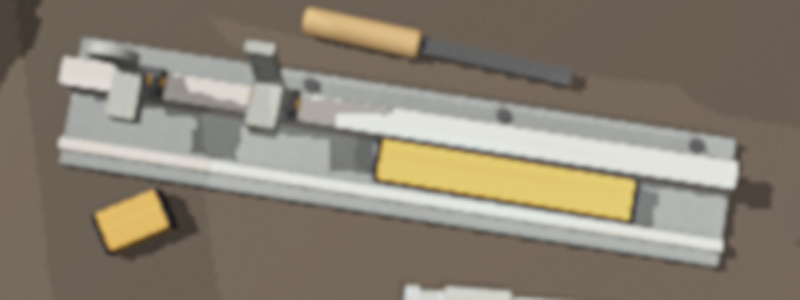

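View pics/c2.png

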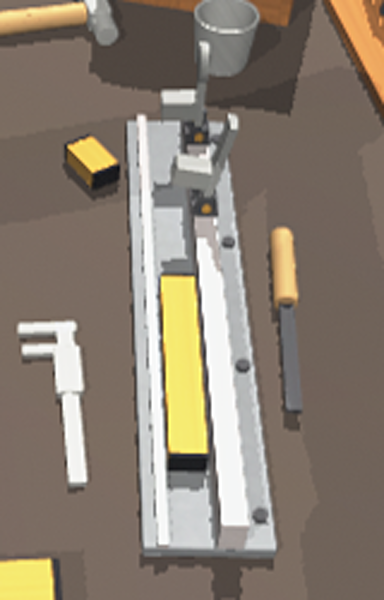

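The top view shows these candidates:
- **Bar:** the one in the channel at top (313,182), the thick bar at (411,325), the loose thin bar at (470,190) and the offcut at (163,198). I choose the one in the channel.
- **Stops:** (216,145) has a square end and (155,145) looks round-ended. The side view shows the same at (385,160) and (378,120). I'll check this in a wrist close-up.

Next I fit the jig pose.

```bash
cat > h.py <<'E'
import numpy as np
from scipy.spatial.transform import Rotation as R
from scipy.optimize import least_squares
def cam(f):
    return f["K"],np.array(f["position"]),R.from_euler("xyz",f["rotation"]).as_matrix()
def proj(c,P):
    K,p,r=c; q=(np.atleast_2d(P)-p)@r; q=q@K.T; return q[:,:2]/q[:,2:]
def back(c,uv,z):
    K,p,r=c; d=r@np.linalg.solve(K,[uv[0],uv[1],1]); return p+d*(z-p[2])/d[2]
def jw(pose,P):
    x,y,t=pose; P=np.atleast_2d(P).astype(float); c,s=np.cos(t),np.sin(t)
    return np.c_[x+c*P[:,0]-s*P[:,1],y+s*P[:,0]+c*P[:,1],P[:,2]]
E
python3 - <<'E'
from h import *
from cell import vision,sensors
import json
c=cam(vision.grab_frame("top")); s=cam(vision.grab_frame("side"))
f=lambda u,v:(110+u/2.5,110+v/2.5); g=lambda u,v:(300+u/2.4,90+v/2.4)
L=[((0,-.3,.044),f(737,188),c),((-.036,-.3,.018),f(723,241),c),((-.044,-.3,.018),f(721,249),c),((0,.21,.044),f(61,85),c),((-.036,.21,.018),f(60,138),c),((-.044,.21,.018),f(59,149),c),
((0,-.3,.044),g(220,522),s),((-.036,-.3,.018),g(165,543),s)]
def res(p): return np.concatenate([proj(C,jw(p,P))[0]-uv for P,uv,C in L])
r=least_squares(res,[.5,0,0.1]); print(r.x,r.fun.round(1))
np.save("jig.npy",r.x)
p=r.x
inv=lambda w:(np.array([[np.cos(p[2]),np.sin(p[2])],[-np.sin(p[2]),np.cos(p[2])]])@(w[:2]-p[:2])*1000).round(1)
# bar top corners z=.032
for uv in [(383,140),(378,180),(637,180),(630,220)]: print("bar",inv(back(c,f(*uv),.032)))
# foot tops: foot upper face when upright z=.054+.034 
for uv in [(250,82),(285,88),(247,122),(282,128)]: print("sqfoot",inv(back(c,f(*uv),.088)))
for uv in [(112,70),(143,76),(107,112),(138,118)]: print("rdfoot",inv(back(c,f(*uv),.088)))
for uv in [(245,40),(277,44)]: print("sqtop",inv(back(c,f(*uv),.139)))
E
```

```text
[ 0.57929376  0.09869251 -0.14920172] [-0.8  0.5  0.   0.4  0.2  1.3 -1.1 -0.5  0.   0.2 -0.3 -0.1  0.6  1.4
  1.4  0.4]
bar [ -1.6 -34. ]
bar [-32.3 -35.2]
bar [  -1.9 -227.5]
bar [ -32.9 -226.8]
sqfoot [13.5 60.1]
sqfoot [13.1 34.7]
sqfoot [-15.5  57.3]
sqfoot [-15.9  31.9]
rdfoot [  6.7 158.9]
rdfoot [  5.8 136.3]
rdfoot [-24.  156.9]
rdfoot [-24.8 134.4]
sqtop [29.9 57.4]
sqtop [30.6 35.4]
```

```bash
cat >> h.py <<'E'
def tool(o): return R.from_euler("xyz",o["orientation"]).as_matrix()
def status(target=None,spinto=None):
    """shift (cm, tool axes) to bring TCP so that grasp point (x,y,z of target in JIG frame, m)"""
    from cell import sensors
    o=sensors.get_obs(); T=tool(o); p=np.load("jig.npy")
    gp=o["eef_pos"]+T[:,0]*.167
    J=R.from_euler("z",p[2]).as_matrix()
    pj=J.T@(gp-[p[0],p[1],0])
    print("t",round(o["time_s"],2),"grasp jig mm",(pj*1000).round(1),"F jig",(J.T@o["force"]).round(1),"grip",round(o["gripper_width"]*1000,1))
    Tj=J.T@T; print("tool x,y,z in jig:",*Tj.T.round(3))
    print("spin to align y with jig +-y:", [round(float(a),4) for a in (np.arctan2(*(T.T@J[:,1])[[2,1]]),)])
    if target is not None:
        print("shift cm:",(Tj.T@(np.array(target)-pj)*100).round(2))
E
python3 - <<'E'
from h import *
from cell import vision,sensors
status((-.06,.046,.237))
o=sensors.get_obs(); f=vision.grab_frame("wrist"); T=tool(o)
print(T.T@(np.array(f["position"])-o["eef_pos"])); print(T.T@cam(f)[2])
print(jw(np.load("jig.npy"),[(-.062,.046,0),(.026,.046,0)]), o["joint_pos"])
E
```

```text
t 1.0 grasp jig mm [-213.8 -821.7  237.7] F jig [0.2 1.1 0.5] grip 92.9
tool x,y,z in jig: [-0. -0. -1.] [ 0.475 -0.88  -0.   ] [-0.88  -0.475  0.   ]
spin to align y with jig +-y: [-2.6466]
shift cm: [  0.07 -69.05 -54.75]
[ 0.02095806  0.00082741 -0.07041509]
[[-2.40092711e-04 -2.50869836e-01  9.68020799e-01]
 [ 9.99999903e-01 -4.18185334e-04  1.39648447e-04]
 [ 3.69778519e-04  9.68020739e-01  2.50869912e-01]]
[[0.52482042 0.15339768 0.        ]
 [0.61184275 0.14031659 0.        ]] [ 1.14831029  0.59929158 -0.00255044  1.59940534  0.00180782  0.94291023
 -0.07985439]
```

```bash
python3 -m jog '[{"y":-26,"z":-20,"spin":0.495},{"y":-26,"z":-20,"spin":0.495},{"y":-26,"z":-20,"spin":0.495},{"y":-26,"z":-20,"spin":0.495},{"y":-26,"z":-20,"spin":0.495},{"y":-26,"z":-20,"spin":0.495},{"y":-26,"z":-20,"spin":0.495},{"y":-26,"z":-20,"spin":0.495}]'; python3 -c "
from h import *
status((-.06,0,.26))"
```

```text
t 1.05 grasp jig mm [-213.8 -821.7  237.7] F jig [ 0.1 -0.2 -0.5] grip 92.9
tool x,y,z in jig: [ 0. -0. -1.] [ 0.475 -0.88   0.   ] [-0.88  -0.475  0.   ]
spin to align y with jig +-y: [-2.6466]
shift cm: [ -2.23 -65.   -52.56]invalid input at $[0]: expected keys x, y, z, spin, fingers
```

```bash
python3 -m jog '[{"x":0,"y":-26,"z":-20,"spin":0.495,"fingers":5},{"x":0,"y":-26,"z":-20,"spin":0.495,"fingers":5},{"x":0,"y":-26,"z":-20,"spin":0.495,"fingers":5},{"x":0,"y":-26,"z":-20,"spin":0.495,"fingers":5},{"x":0,"y":-26,"z":-20,"spin":0.495,"fingers":5},{"x":0,"y":-26,"z":-20,"spin":0.495,"fingers":5},{"x":0,"y":-26,"z":-20,"spin":0.495,"fingers":5},{"x":0,"y":-26,"z":-20,"spin":0.495,"fingers":5}]'; python3 -c "
from h import *
status((-.06,0,.26))"
```

```text
time_s: 1.72
eef_pos: [0.3462, -0.3671, 0.4049]
orientation: [-2.675, 1.57, 0.319]
force: [0.8, 0.8, -0.6]
gripper_width: 0.0505
t 1.72 grasp jig mm [-161.2 -495.3  237.9] F jig [ 0.7  0.9 -0.6] grip 50.5
tool x,y,z in jig: [ 0.  0. -1.] [ 0.001 -1.    -0.   ] [-1.    -0.001 -0.   ]
spin to align y with jig +-y: [-3.1407]
shift cm: [ -2.19 -49.52 -10.16]
```

```bash
python3 -m jog '[{"x":-2,"y":-30,"z":-8,"spin":0,"fingers":5},{"x":-2,"y":-30,"z":-8,"spin":0,"fingers":5},{"x":-2,"y":-30,"z":-8,"spin":0,"fingers":5},{"x":-2,"y":-30,"z":-8,"spin":0,"fingers":5},{"x":-2,"y":-30,"z":-8,"spin":0,"fingers":5},{"x":-2,"y":-30,"z":-8,"spin":0,"fingers":5},{"x":-2,"y":-30,"z":-8,"spin":0,"fingers":5},{"x":-2,"y":-30,"z":-8,"spin":0,"fingers":5}]' >/dev/null;  python3 -m jog '[{"x":0,"y":-19.5,"z":-2,"spin":0,"fingers":5},{"x":0,"y":-19.5,"z":-2,"spin":0,"fingers":5},{"x":0,"y":-19.5,"z":-2,"spin":0,"fingers":5},{"x":0,"y":-19.5,"z":-2,"spin":0,"fingers":5},{"x":0,"y":-19.5,"z":-2,"spin":0,"fingers":5},{"x":0,"y":-19.5,"z":-2,"spin":0,"fingers":5}]'; python3 - <<'E'
from h import *
from cell import vision
import cv2
status()
f=vision.grab_frame("wrist"); cv2.imwrite("pics/w1.png",f["img"][:,:,::-1])
E
```

```text
time_s: 2.88
eef_pos: [0.5192, 0.1116, 0.4248]
orientation: [-1.906, 1.567, 1.094]
force: [0.5, 0.6, 0.8]
gripper_width: 0.0498
t 2.88 grasp jig mm [-61.2   4.4 257.8] F jig [0.4 0.7 0.8] grip 49.8
tool x,y,z in jig: [ 0.001  0.003 -1.   ] [ 0.008 -1.    -0.003] [-1.    -0.008 -0.001]
spin to align y with jig +-y: [-3.1335]
```

View pics/w1.png

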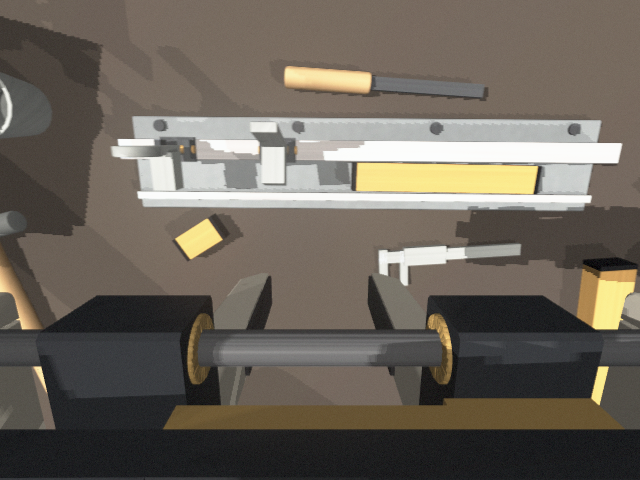

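The wrist view shows the square-ended leaf at (265,135) and the wide disc leaf at (145,150). The yellow bar lies in the channel from 355 to 540 px. I'll zoom in on the square leaf to refine its position.

```bash
python3 - <<'E'
import cv2
a=cv2.imread("pics/w1.png")[105:215,100:310]; cv2.imwrite("pics/c3.png",cv2.resize(a,None,fx=3.8,fy=3.8,interpolation=2))
E
```

```text
(no output)
```

View pics/c3.png

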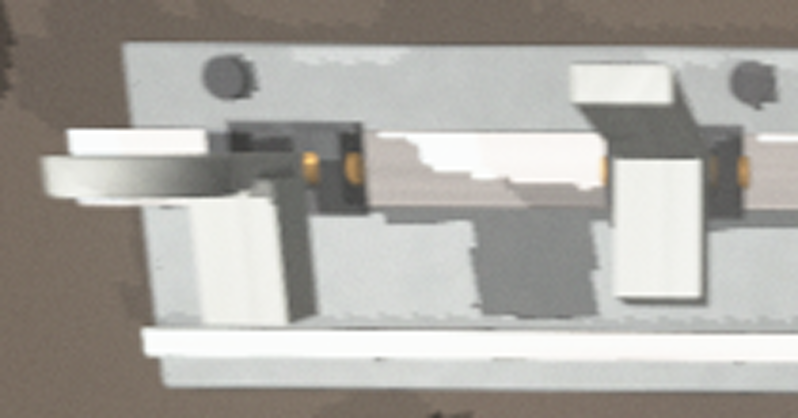

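```bash
python3 - <<'E'
from h import *
from cell import vision,sensors
w=cam(vision.grab_frame("wrist")); p=np.load("jig.npy")
f=lambda u,v:(100+u/3.8,105+v/3.8)
obs=[((85,4,1),f(571,65)),((85,4,-1),f(670,65)),((85,-4,1),f(574,103)),((85,-4,-1),f(673,103)),((34,-4,1),f(613,158)),((34,-4,-1),f(702,158)),((34,-40,1),f(612,300)),((34,-40,-1),f(704,300))]
jo=[((-.036,.21,.018),f(143,328)),((-.044,.21,.018),f(143,356))]
# also right end from the full picture
jo+=[((0,-.3,.044),(621,162)),((-.036,-.3,.018),(591,195)),((-.044,-.3,.018),(591,202))]
for free in (0,1):
    def pts(q):
        y0,th,ax,d=q[:4]; P=[]
        for (u,v,s),_ in obs:
            if v==-40: v=-d
            P.append((ax-u*np.cos(th)+v*np.sin(th),y0+s*10,54+u*np.sin(th)+v*np.cos(th)))
        return np.array(P)/1000
    def res(q):
        pp=p+(q[4:]*[.001,.001,.01] if free else 0)
        e=proj(w,jw(pp,pts(q)))-[uv for _,uv in obs]
        g=proj(w,jw(pp,[a for a,_ in jo]))-[b for _,b in jo]
        return np.r_[e.ravel(),g.ravel()]
    r=least_squares(res,[46,1.7,10,38]+[0]*3*free,x_scale=[10,.1,5,5]+[1]*3*free)
    print(r.x.round(3),r.fun.round(1))
E
```

```text
[42.228  1.753 11.257 36.8  ] [-0.2 -0.6  0.9 -0.5 -0.9  0.4  0.2  0.6  0.4 -0.  -0.5  0.1  0.9 -0.1
 -0.9  0.1 -4.8  1.2 -3.9  1.  -7.   0.8 -3.3 -0.  -4.8  0.1]
[47.632  1.753 10.255 36.806  0.115 -5.455 -0.191] [-0.1 -0.6  0.9 -0.4 -0.9  0.4  0.2  0.6  0.4 -0.  -0.5  0.1  0.9 -0.1
 -1.   0.1 -0.2  0.   0.6 -0.2 -1.7  0.5  1.5 -0.3 -0.  -0.2]
```

```bash
python3 - <<'E'
from h import *
from cell import vision
import cv2
f=vision.grab_frame("wrist"); cv2.imwrite("pics/w2.png",f["img"][:,:,::-1])
status((.0234,.0475,.2))
status((.0234,.0475,.1248))
a=f["img"][105:215,100:310,::-1]; cv2.imwrite("pics/c4.png",cv2.resize(a,None,fx=3.8,fy=3.8,interpolation=2))
E
```

```text
t 3.03 grasp jig mm [-61.5  -3.4 257.6] F jig [ 0.2 -0.5  0.2] grip 50.2
tool x,y,z in jig: [-0.    -0.001 -1.   ] [ 0.    -1.     0.001] [-1. -0.  0.]
spin to align y with jig +-y: [-3.1412]
shift cm: [ 5.75 -5.09 -8.5 ]
t 3.03 grasp jig mm [-61.5  -3.4 257.6] F jig [ 0.2 -0.5  0.2] grip 50.2
tool x,y,z in jig: [-0.    -0.001 -1.   ] [ 0.    -1.     0.001] [-1. -0.  0.]
spin to align y with jig +-y: [-3.1412]
shift cm: [13.27 -5.1  -8.5 ]
```

View pics/c4.png

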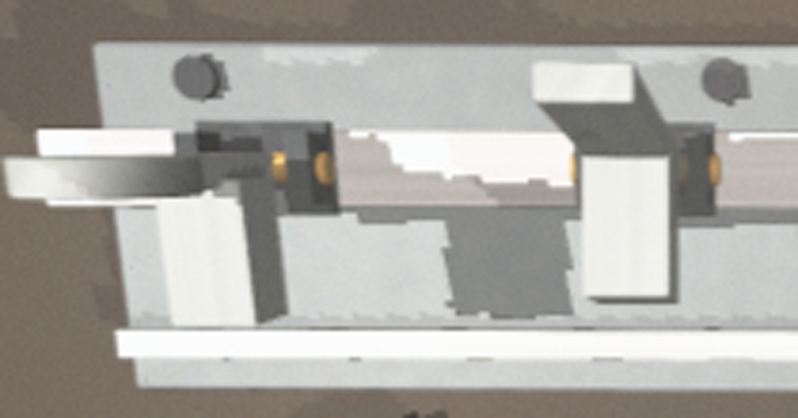

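```bash
python3 - <<'E'
from h import *
from cell import vision
w=cam(vision.grab_frame("wrist")); p=np.load("jig.npy")
f=lambda u,v:(100+u/3.8,105+v/3.8)
obs=[((85,4,1),f(532,64)),((85,4,-1),f(634,64)),((85,-4,1),f(535,102)),((85,-4,-1),f(636,102)),((34,-4,1),f(583,156)),((34,-4,-1),f(670,156)),((34,-37,1),f(584,297)),((34,-37,-1),f(670,297))]
def res(q):
    y0,th,ax=q; P=[(ax-u*np.cos(th)+v*np.sin(th),y0+s*10,54+u*np.sin(th)+v*np.cos(th)) for (u,v,s),_ in obs]
    return (proj(w,jw(p,np.array(P)/1000))-[uv for _,uv in obs]).ravel()
r=least_squares(res,[46,1.7,10]); print(r.x.round(3),r.fun.round(1))
print(proj(w,jw(p,[(-.036,.21,.018),(-.044,.21,.018)])),f(117,329),f(118,357))
E
```

```text
[44.735  1.744 12.287] [ 0.1 -0.6  0.4 -0.6 -0.5  0.5  0.   0.5  0.  -0.2 -0.3 -0.2  0.3  0.3
  0.1  0.3]
[[128.53213969 193.34375357]
 [129.52416157 200.46727138]] (130.78947368421052, 191.57894736842104) (131.05263157894737, 198.94736842105263)
```

```bash
python3 -m jog '[{"x":0,"y":-4.9,"z":-8.5,"spin":0,"fingers":5},{"x":0,"y":-4.9,"z":-8.5,"spin":0,"fingers":5},{"x":0,"y":-4.9,"z":-8.5,"spin":0,"fingers":5},{"x":5,"y":-4.9,"z":-8.5,"spin":0,"fingers":5},{"x":5,"y":-4.9,"z":-8.5,"spin":0,"fingers":5},{"x":5,"y":-4.9,"z":-8.5,"spin":0,"fingers":5},{"x":5,"y":-4.9,"z":-8.5,"spin":0,"fingers":5}]'; python3 - <<'E'
from h import *
from cell import vision
import cv2
f=vision.grab_frame("wrist"); cv2.imwrite("pics/w3.png",f["img"][:,:,::-1])
f=vision.grab_frame("side"); cv2.imwrite("pics/s3.png",cv2.resize(f["img"][60:260,270:530,::-1],None,fx=3,fy=3,interpolation=2))
status((.0235,.0455,.1245))
E
```

```text
time_s: 3.67
eef_pos: [0.6091, 0.1394, 0.3748]
orientation: [0.633, 1.569, -2.66]
force: [0.1, 0.2, -0.1]
gripper_width: 0.0501
t 3.77 grasp jig mm [ 24.   45.4 209.3] F jig [ 0.1  0.  -0.6] grip 50.3
tool x,y,z in jig: [ 0.001  0.    -1.   ] [-0.001 -1.    -0.   ] [-1.     0.001 -0.001]
spin to align y with jig +-y: [3.1406]
shift cm: [ 8.48 -0.01  0.06]
```

View pics/w3.png

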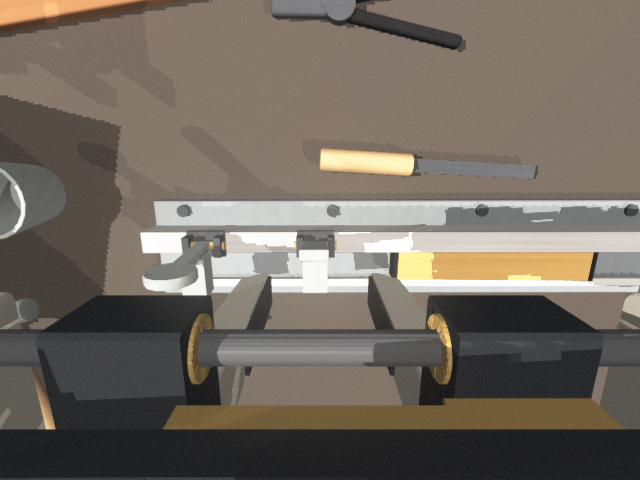

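View pics/s3.png

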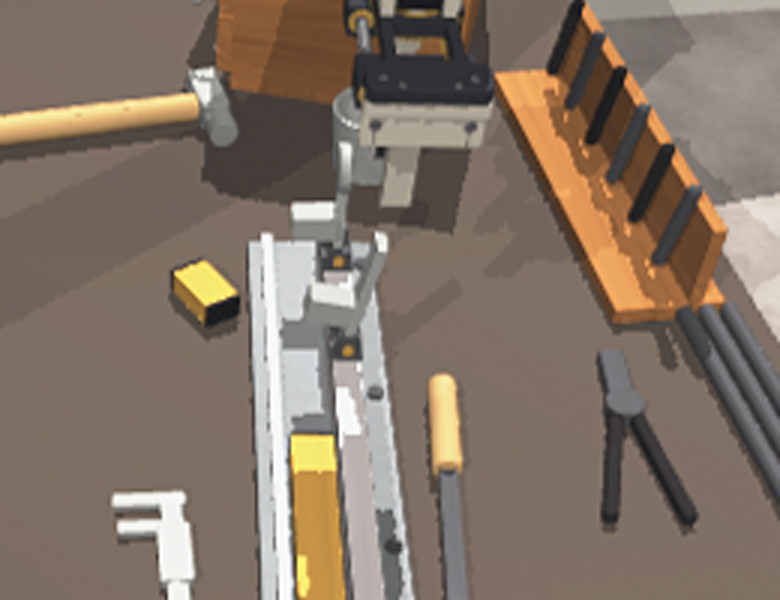

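```bash
python3 -m jog '[{"x":4,"y":0,"z":0,"spin":0,"fingers":5},{"x":8.4,"y":0,"z":0,"spin":0,"fingers":5},{"x":8.4,"y":0,"z":0,"spin":0,"fingers":5},{"x":8.4,"y":0,"z":0,"spin":0,"fingers":1},{"x":8.4,"y":0,"z":0,"spin":0,"fingers":1},{"x":8.4,"y":0,"z":0,"spin":0,"fingers":1},{"x":8.4,"y":0,"z":0,"spin":0,"fingers":1},{"x":8.4,"y":0,"z":0,"spin":0,"fingers":1}]' 10; python3 - <<'E'
from h import *
from cell import vision
import cv2
f=vision.grab_frame("side"); cv2.imwrite("pics/s4.png",cv2.resize(f["img"][60:260,270:530,::-1],None,fx=3,fy=3,interpolation=2))
status((.0235,.0455,.1245))
E
```

```text
time_s: 4.43
eef_pos: [0.6101, 0.1412, 0.2928]
orientation: [-2.564, 1.567, 0.428]
force: [1.7, 11.9, 4.6]
gripper_width: 0.0217
t 4.48 grasp jig mm [ 24.7  48.  125.7] F jig [ 0.8 -0.5  7.5] grip 19.9
tool x,y,z in jig: [ 0.003  0.003 -1.   ] [ 0.001 -1.    -0.003] [-1.    -0.001 -0.003]
spin to align y with jig +-y: [-3.1409]
shift cm: [0.12 0.25 0.12]
```

View pics/s4.png

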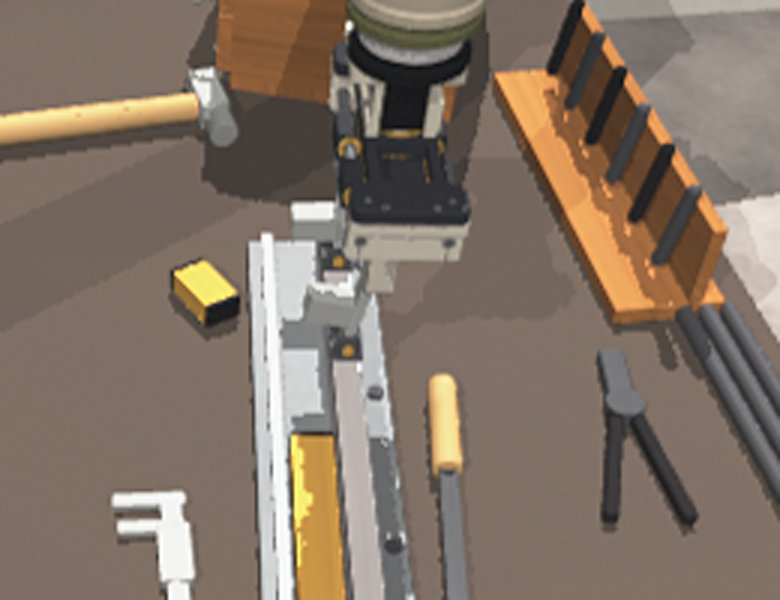

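```bash
python3 -m jog '[{"x":-0.05,"y":-0.15,"z":0.6,"spin":0,"fingers":1},{"x":-0.1,"y":-0.15,"z":1.25,"spin":0,"fingers":1},{"x":0,"y":-0.15,"z":2.2,"spin":0,"fingers":1},{"x":0.15,"y":-0.15,"z":3.2,"spin":0,"fingers":1},{"x":0.55,"y":-0.15,"z":4.2,"spin":0,"fingers":1},{"x":1.05,"y":-0.15,"z":5.1,"spin":0,"fingers":1},{"x":1.05,"y":-0.15,"z":5.1,"spin":0,"fingers":1}]' 10; python3 - <<'E'
from h import *
from cell import vision
import cv2
f=vision.grab_frame("side"); cv2.imwrite("pics/s5.png",cv2.resize(f["img"][60:260,270:530,::-1],None,fx=3,fy=3,interpolation=2))
status((-.0274,.047,.1146))
E
```

```text
time_s: 5.07
eef_pos: [0.5566, 0.1507, 0.2793]
orientation: [0.177, 1.567, -3.112]
force: [-2.8, 2.9, 4.9]
gripper_width: 0.0197
t 5.12 grasp jig mm [-30.2  48.  112.6] F jig [-5.3  3.7  4.5] grip 19.8
tool x,y,z in jig: [-0.004 -0.001 -1.   ] [ 0.002 -1.     0.001] [-1.    -0.002  0.004]
spin to align y with jig +-y: [-3.1399]
shift cm: [-0.2   0.1  -0.28]
```

View pics/s5.png

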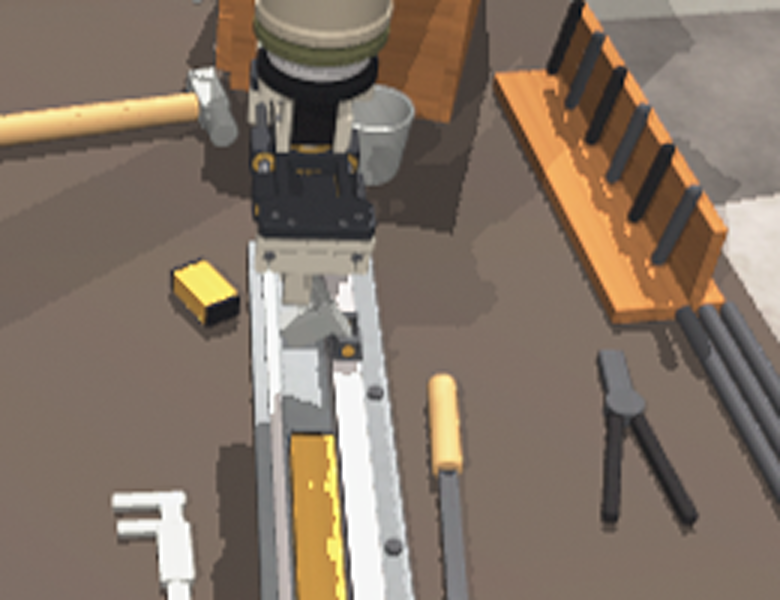

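```bash
python3 -m jog '[{"x":0.6,"y":0,"z":0.75,"spin":0,"fingers":1},{"x":1.15,"y":0,"z":1.4,"spin":0,"fingers":1},{"x":1.9,"y":0,"z":1.95,"spin":0,"fingers":1},{"x":2.6,"y":0,"z":2.45,"spin":0,"fingers":1},{"x":3.95,"y":0,"z":3.0,"spin":0,"fingers":1},{"x":4.95,"y":0,"z":3.25,"spin":0,"fingers":1},{"x":6.1,"y":0,"z":3.35,"spin":0,"fingers":1},{"x":6.15,"y":0,"z":3.35,"spin":0,"fingers":1}]' 10; python3 -m jog '[{"x":0,"y":0,"z":0,"spin":0,"fingers":1},{"x":0,"y":0,"z":0,"spin":0,"fingers":1},{"x":0,"y":0,"z":0,"spin":0,"fingers":1}]'; python3 - <<'E'
from h import *
from cell import vision
import cv2
f=vision.grab_frame("side"); cv2.imwrite("pics/s6.png",cv2.resize(f["img"][60:260,270:530,::-1],None,fx=3,fy=3,interpolation=2))
status((-.0605,.047,.054))
E
```

```text
time_s: 5.78
eef_pos: [0.5254, 0.1554, 0.2165]
orientation: [0.297, 1.568, -2.993]
force: [-2.5, 5.8, -0.8]
gripper_width: 0.02
time_s: 6.03
eef_pos: [0.5255, 0.1554, 0.2177]
orientation: [0.243, 1.568, -3.047]
force: [-3.2, 6.3, -2.3]
gripper_width: 0.0201
t 6.08 grasp jig mm [-62.1  47.9  50.7] F jig [-3.3  4.7 -2.3] grip 20.1
tool x,y,z in jig: [-0.003 -0.001 -1.   ] [ 0.001 -1.     0.001] [-1.    -0.001  0.003]
spin to align y with jig +-y: [-3.1406]
shift cm: [-0.33  0.09 -0.16]
```

View pics/s6.png

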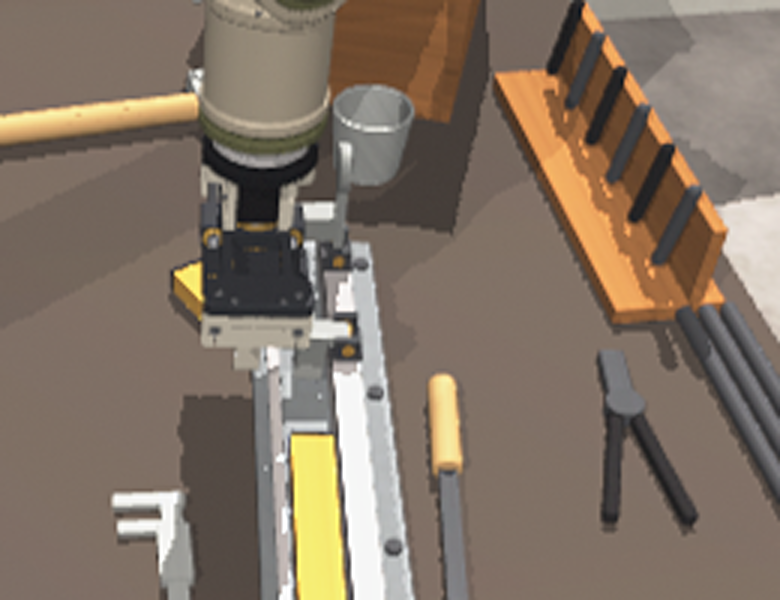

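```bash
python3 -m jog '[{"x":0,"y":0,"z":0,"spin":0,"fingers":4},{"x":0,"y":0,"z":0,"spin":0,"fingers":4},{"x":0,"y":0,"z":0,"spin":0,"fingers":4},{"x":-2,"y":0,"z":0,"spin":0,"fingers":4},{"x":-6,"y":0,"z":0,"spin":0,"fingers":4},{"x":-10,"y":0,"z":0,"spin":0,"fingers":4},{"x":-12,"y":0,"z":0,"spin":0,"fingers":4},{"x":-12,"y":0,"z":0,"spin":0,"fingers":4}]'; python3 - <<'E'
from h import *
from cell import vision
import cv2
f=vision.grab_frame("side"); cv2.imwrite("pics/s7.png",cv2.resize(f["img"][60:260,270:530,::-1],None,fx=3,fy=3,interpolation=2))
f=vision.grab_frame("wrist"); cv2.imwrite("pics/w7.png",f["img"][:,:,::-1])
status((-.018,-.28,.16))
E
```

```text
time_s: 6.75
eef_pos: [0.5273, 0.1544, 0.3431]
orientation: [-2.696, 1.564, 0.295]
force: [0.8, 0.3, -0.7]
gripper_width: 0.0402
t 6.85 grasp jig mm [-60.4  47.2 172.4] F jig [-0.2  0.2 -0.2] grip 39.8
tool x,y,z in jig: [ 0.002  0.001 -1.   ] [-0.001 -1.    -0.001] [-1.     0.001 -0.002]
spin to align y with jig +-y: [3.1408]
shift cm: [ 1.22 32.72 -4.26]
```

View pics/s7.png

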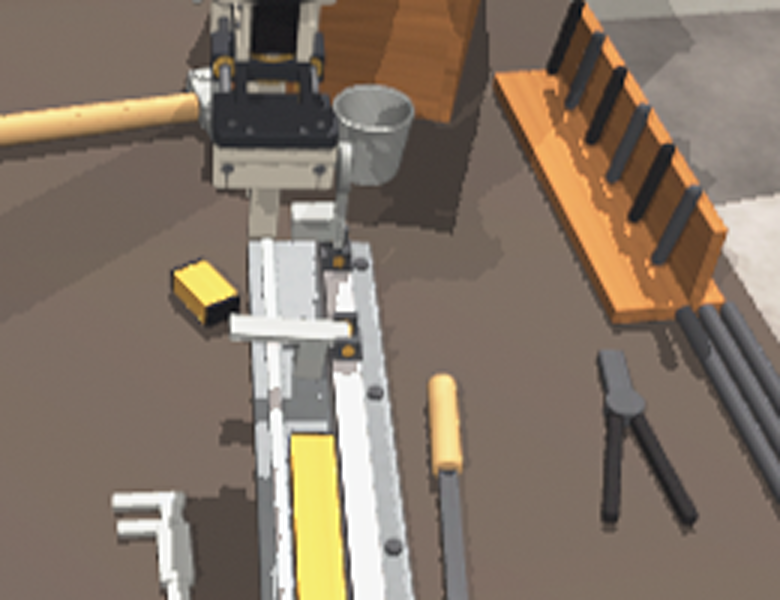

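View pics/w7.png

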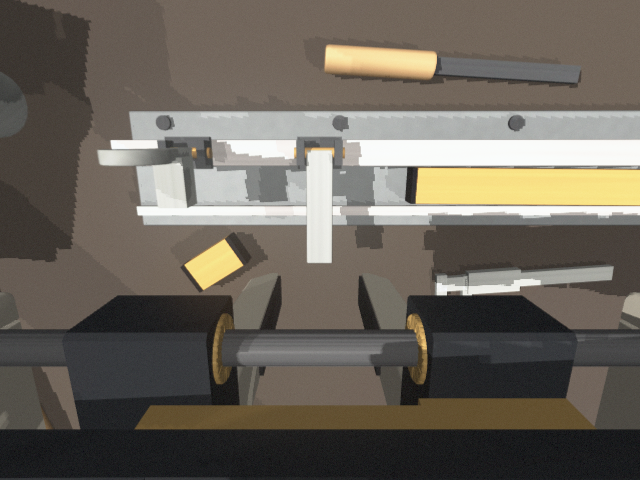

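```bash
python3 - <<'E'
from h import *
from cell import vision
w=cam(vision.grab_frame("wrist")); p=np.load("jig.npy")
def inv(uv,z):
    q=back(w,uv,z); c,s=np.cos(p[2]),np.sin(p[2]); d=q[:2]-p[:2]; return (np.array([c*d[0]+s*d[1],-s*d[0]+c*d[1]])*1000).round(1)
print("bar end",inv((408,168),.032),inv((405,202),.032),"plug/brass",inv((416,168),.032))
print("leaf tip",inv((308,262),.058),inv((331,262),.058), "leaf back", inv((309,152),.058),inv((330,152),.058))
print("lip left",inv((138,207),.018),inv((143,222),.012))
E
python3 -m jog '[{"x":-2,"y":34,"z":-4.25,"spin":0,"fingers":0},{"x":-2,"y":34,"z":-4.25,"spin":0,"fingers":0},{"x":-2,"y":34,"z":-4.25,"spin":0,"fingers":0},{"x":-2,"y":34,"z":-4.25,"spin":0,"fingers":0},{"x":-2,"y":34,"z":-4.25,"spin":0,"fingers":0},{"x":-2,"y":34,"z":-4.25,"spin":0,"fingers":0},{"x":-2,"y":34,"z":-4.25,"spin":0,"fingers":0},{"x":-2,"y":34,"z":-4.25,"spin":0,"fingers":0}]'; python3 -m jog '[{"x":0,"y":0.9,"z":0,"spin":0,"fingers":0},{"x":0,"y":0.9,"z":0,"spin":0,"fingers":0},{"x":0,"y":0.9,"z":0,"spin":0,"fingers":0},{"x":0,"y":0.9,"z":0,"spin":0,"fingers":0}]'
python3 - <<'E'
from h import *
from cell import vision
import cv2
f=vision.grab_frame("wrist"); cv2.imwrite("pics/w8.png",f["img"][:,:,::-1])
status((-.018,-.28,.16))
E
```

```text
bar end [ -2.4 -25.4] [-30.3 -24.7] plug/brass [ -2.4 -31.9]
leaf tip [-74.5  56.2] [-74.5  37.9] leaf back [10.4 54.7] [10.3 39.2]
lip left [-36.4 207.1] [-51.1 207.6]
time_s: 7.57
eef_pos: [0.5172, -0.18, 0.3564]
orientation: [-0.049, 1.568, 2.943]
force: [0.6, 1.5, -0.9]
gripper_width: 0.0004
time_s: 7.9
eef_pos: [0.5167, -0.1854, 0.357]
orientation: [-0.408, 1.569, 2.586]
force: [-0.2, 0.1, -0.4]
gripper_width: 0.0004
t 7.95 grasp jig mm [ -19.9 -289.7  190.3] F jig [ 0.1  0.6 -0.9] grip 0.6
tool x,y,z in jig: [-0.002  0.001 -1.   ] [ 0.002 -1.    -0.001] [-1.    -0.002  0.002]
spin to align y with jig +-y: [-3.1392]
shift cm: [ 3.03 -0.97 -0.19]
```

View pics/w8.png

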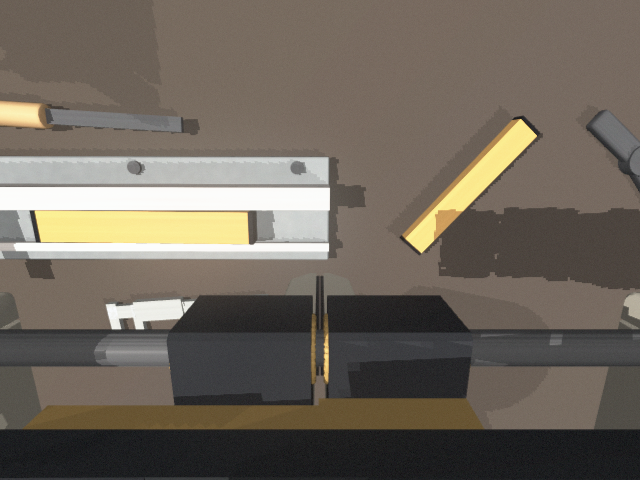

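```bash
python3 -m jog '[{"x":4,"y":0,"z":-0.15,"spin":0,"fingers":0},{"x":8,"y":0,"z":-0.15,"spin":0,"fingers":0},{"x":12,"y":0,"z":-0.15,"spin":0,"fingers":0},{"x":14,"y":0,"z":-0.15,"spin":0,"fingers":0},{"x":15.3,"y":0,"z":-0.15,"spin":0,"fingers":0},{"x":15.3,"y":0,"z":-0.15,"spin":0,"fingers":0},{"x":15.3,"y":0,"z":-0.15,"spin":0,"fingers":0}]'; python3 - <<'E'
from h import *
from cell import vision
import cv2
f=vision.grab_frame("side"); cv2.imwrite("pics/s9.png",cv2.resize(f["img"][90:340,270:500,::-1],None,fx=2.4,fy=2.4,interpolation=2))
f=vision.grab_frame("wrist"); cv2.imwrite("pics/w9.png",f["img"][:,:,::-1])
status((-.018,-.185,.036))
E
```

```text
time_s: 8.53
eef_pos: [0.5183, -0.1855, 0.2045]
orientation: [-0.297, 1.569, 2.697]
force: [0.8, 0.0, 0.6]
gripper_width: 0.0006
t 8.63 grasp jig mm [ -17.5 -290.8   39. ] F jig [ 0.9 -1.3  0.1] grip 0.4
tool x,y,z in jig: [ 0.001  0.    -1.   ] [ 0.001 -1.    -0.   ] [-1.    -0.001 -0.001]
spin to align y with jig +-y: [-3.1403]
shift cm: [  0.3  -10.58   0.03]
```

View pics/s9.png

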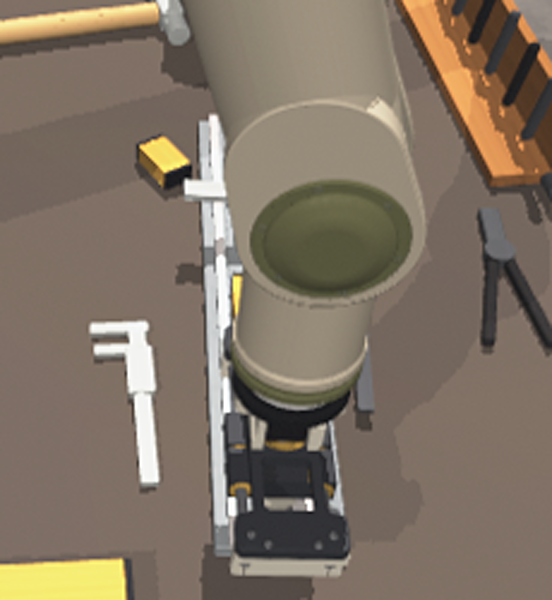

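View pics/w9.png

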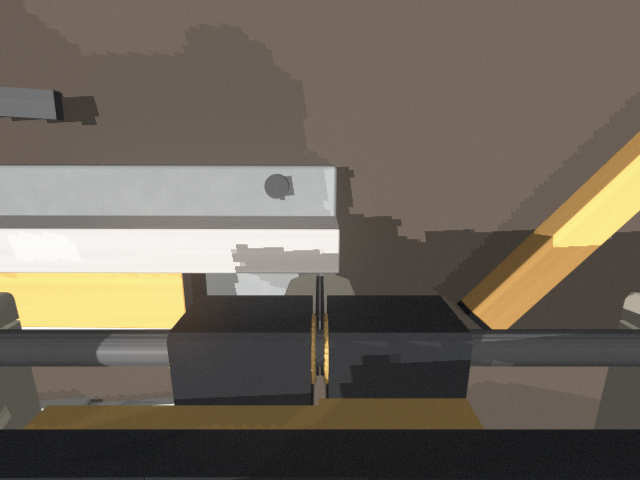

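```bash
python3 -m jog '[{"x":0.2,"y":-2,"z":0,"spin":0,"fingers":0},{"x":0.2,"y":-3.5,"z":0,"spin":0,"fingers":0},{"x":0.2,"y":-4.7,"z":0,"spin":0,"fingers":0},{"x":0.2,"y":-5.7,"z":0,"spin":0,"fingers":0},{"x":0.2,"y":-6.7,"z":0,"spin":0,"fingers":0},{"x":0.2,"y":-7.7,"z":0,"spin":0,"fingers":0},{"x":0.2,"y":-8.7,"z":0,"spin":0,"fingers":0},{"x":0.2,"y":-9.4,"z":0,"spin":0,"fingers":0}]';  python3 -m jog '[{"x":0,"y":0,"z":0,"spin":0,"fingers":0},{"x":0,"y":0,"z":0,"spin":0,"fingers":0}]'; python3 - <<'E'
from h import *
from cell import vision
import cv2
f=vision.grab_frame("top"); cv2.imwrite("pics/t10.png",cv2.resize(f["img"][110:230,110:430,::-1],None,fx=2.5,fy=2.5,interpolation=2))
f=vision.grab_frame("wrist"); cv2.imwrite("pics/w10.png",f["img"][:,:,::-1])
status((-.018,-.18,.036))
E
```

```text
time_s: 9.3
eef_pos: [0.5324, -0.0944, 0.2043]
orientation: [2.605, 1.568, -0.687]
force: [-1.0, -7.9, 7.4]
gripper_width: 0.0007
time_s: 9.47
eef_pos: [0.5323, -0.0937, 0.2037]
orientation: [-3.119, 1.57, -0.126]
force: [0.3, 0.6, -0.7]
gripper_width: 0.0005
t 9.57 grasp jig mm [ -18.  -197.6   36.3] F jig [-0.3 -0.2 -0.3] grip 0.6
tool x,y,z in jig: [ 0.  0. -1.] [ 0. -1. -0.] [-1. -0. -0.]
spin to align y with jig +-y: [-3.1415]
shift cm: [ 0.03 -1.76 -0.  ]
```

View pics/t10.png

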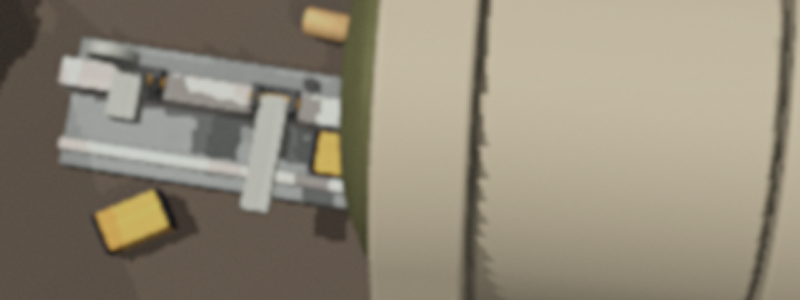

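View pics/w10.png

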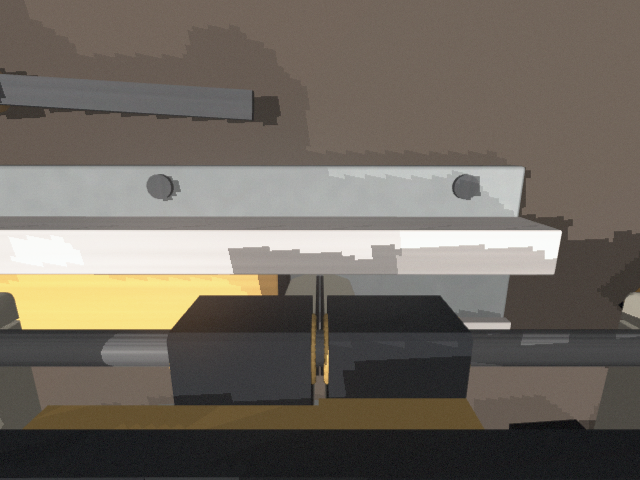

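```bash
python3 - <<'E'
from h import *
from cell import vision
c=cam(vision.grab_frame("top")); p=np.load("jig.npy")
def inv(uv,z):
    q=back(c,(110+uv[0]/2.5,110+uv[1]/2.5),z); k,s=np.cos(p[2]),np.sin(p[2]); d=q[:2]-p[:2]; return (np.array([k*d[0]+s*d[1],-s*d[0]+k*d[1]])*1000).round(1)
print("brass edge",inv((319,133),.032),inv((314,170),.032),"leaf near edge",inv((270,211),.058),inv((290,97),.058))
E
python3 -m jog '[{"x":0,"y":-0.4,"z":0,"spin":0,"fingers":0},{"x":0,"y":-0.7,"z":0,"spin":0,"fingers":0},{"x":0,"y":-1.0,"z":0,"spin":0,"fingers":0}]'; python3 -m jog '[{"x":0,"y":-0.1,"z":0,"spin":0,"fingers":0},{"x":0,"y":-0.2,"z":0,"spin":0,"fingers":0}]'; python3 -m jog '[{"x":0,"y":-0.1,"z":0,"spin":0,"fingers":0},{"x":0,"y":-0.2,"z":0,"spin":0,"fingers":0}]' ; python3 - <<'E'
from h import *
from cell import vision
import cv2
f=vision.grab_frame("top"); cv2.imwrite("pics/t11.png",cv2.resize(f["img"][120:210,180:260,::-1],None,fx=6,fy=6,interpolation=2))
status((-.018,-.18,.036))
E
```

```text
brass edge [-3.9 14.4] [-32.3  13.4] leaf near edge [-72.   35.9] [14.  35.7]
time_s: 9.87
eef_pos: [0.5335, -0.0845, 0.2031]
orientation: [1.341, 1.57, -1.951]
force: [-0.1, -3.3, 1.8]
gripper_width: 0.0006
time_s: 10.03
eef_pos: [0.5339, -0.0821, 0.2032]
orientation: [1.614, 1.571, -1.677]
force: [-0.7, -2.9, 2.2]
gripper_width: 0.0005
time_s: 10.2
eef_pos: [0.5341, -0.0803, 0.2031]
orientation: [1.372, 1.571, -1.919]
force: [-0.6, -2.5, 1.7]
gripper_width: 0.0006
t 10.25 grasp jig mm [ -18.1 -183.4   36.1] F jig [ 1.1 -3.1  1.9] grip 0.5
tool x,y,z in jig: [-0. -0. -1.] [ 0. -1.  0.] [-1. -0.  0.]
spin to align y with jig +-y: [-3.1416]
shift cm: [ 0.01 -0.34 -0.01]
```

View pics/t11.png

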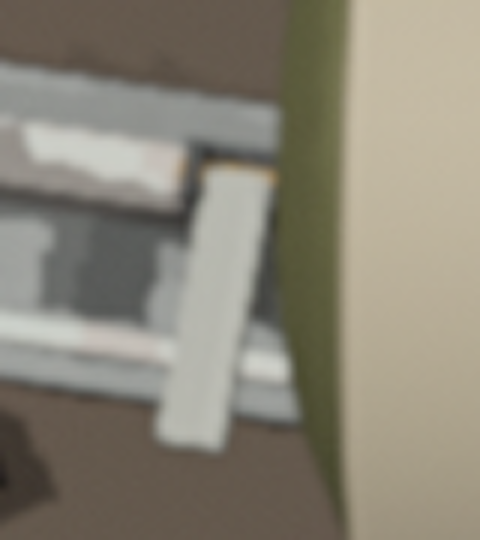

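```bash
python3 -m jog '[{"x":0,"y":-0.1,"z":0,"spin":0,"fingers":0},{"x":0,"y":-0.1,"z":0,"spin":0,"fingers":0}]'|grep -E "eef|force"; python3 -m jog '[{"x":0,"y":-0.1,"z":0,"spin":0,"fingers":0},{"x":0,"y":-0.1,"z":0,"spin":0,"fingers":0}]'|grep -E "eef|force"; python3 -m jog '[{"x":0,"y":-0.1,"z":0,"spin":0,"fingers":0},{"x":0,"y":-0.1,"z":0,"spin":0,"fingers":0}]'|grep -E "eef|force"; python3 -c "
from h import *
status()"
```

```text
eef_pos: [0.5343, -0.079, 0.2031]
force: [-0.9, -2.3, 1.3]
eef_pos: [0.5345, -0.0781, 0.2031]
force: [-0.4, -2.7, 1.6]
eef_pos: [0.5346, -0.077, 0.2031]
force: [-0.3, -3.5, 1.4]
t 10.75 grasp jig mm [ -18.1 -180.4   36.1] F jig [ 0.3 -3.5  1.4] grip 0.4
tool x,y,z in jig: [-0.  0. -1.] [ 0. -1. -0.] [-1. -0.  0.]
spin to align y with jig +-y: [-3.1414]
```

```bash
python3 -m jog '[{"x":0,"y":-0.1,"z":0,"spin":0,"fingers":0},{"x":0,"y":-0.1,"z":0,"spin":0,"fingers":0}]'|grep -E "eef|force"; python3 -m jog '[{"x":0,"y":-0.1,"z":0,"spin":0,"fingers":0},{"x":0,"y":-0.1,"z":0,"spin":0,"fingers":0}]'|grep -E "eef|force"; python3 -c "
from h import *
status()"
```

```text
eef_pos: [0.5348, -0.0761, 0.2031]
force: [-1.0, -3.1, 1.8]
eef_pos: [0.5349, -0.075, 0.2031]
force: [-0.8, -3.5, 1.5]
t 11.08 grasp jig mm [ -18.1 -178.4   36.1] F jig [-0.3 -3.5  1.5] grip 0.7
tool x,y,z in jig: [-0.  0. -1.] [ 0. -1. -0.] [-1. -0.  0.]
spin to align y with jig +-y: [-3.1414]
```

```bash
python3 - <<'E'
from h import *
from cell import vision
import cv2
f=vision.grab_frame("wrist");w=cam(f); p=np.load("jig.npy")
def inv(uv,z):
    q=back(w,uv,z); c,s=np.cos(p[2]),np.sin(p[2]); d=q[:2]-p[:2]; return (np.array([c*d[0]+s*d[1],-s*d[0]+c*d[1]])*1000).round(1)
print("bar -y end",[inv((u,274),.032) for u in (274,278,290)])
a=f["img"][230:300,200:330,::-1]; cv2.imwrite("pics/w12.png",cv2.resize(a,None,fx=6,fy=6,interpolation=2))
f=vision.grab_frame("side"); cv2.imwrite("pics/s12.png",cv2.resize(f["img"][90:340,270:500,::-1],None,fx=2.4,fy=2.4,interpolation=2))
E
```

```text
bar -y end [array([  -2.2, -157.5]), array([  -2.2, -159.4]), array([  -2.2, -164.9])]
```

View pics/w12.png

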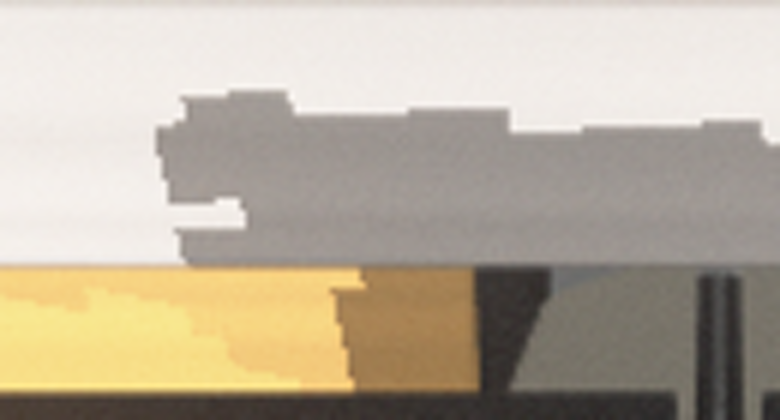

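View pics/s12.png

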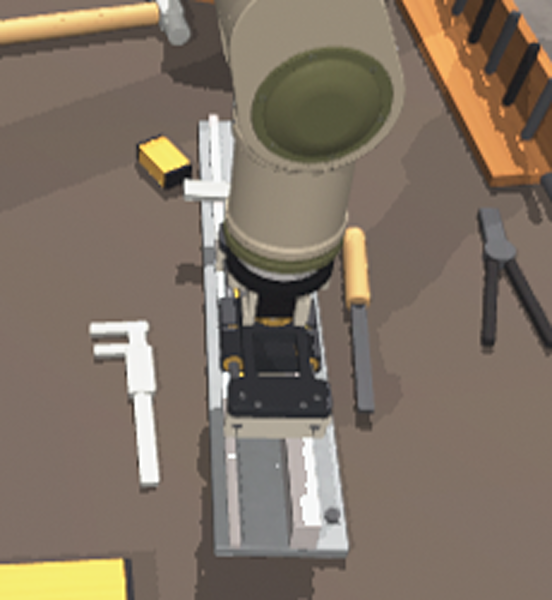

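```bash
for i in 1 ; do python3 -m jog '[{"x":0,"y":-0.1,"z":0,"spin":0,"fingers":0},{"x":0,"y":-0.1,"z":0,"spin":0,"fingers":0}]'|grep -E "eef|force"; done; python3 -m jog '[{"x":0,"y":-0.1,"z":0,"spin":0,"fingers":0},{"x":0,"y":-0.1,"z":0,"spin":0,"fingers":0}]'|grep -E "eef|force"; python3 -c "
from h import *
status()"
```

```text
eef_pos: [0.535, -0.0741, 0.2031]
force: [-0.6, -2.1, 1.4]
eef_pos: [0.5352, -0.0734, 0.2031]
force: [0.1, -4.0, 2.4]
t 11.52 grasp jig mm [ -18.1 -176.7   36.1] F jig [ 0.7 -3.9  2.4] grip 0.8
tool x,y,z in jig: [-0. -0. -1.] [-0. -1.  0.] [-1.  0.  0.]
spin to align y with jig +-y: [3.1414]
```

```bash
python3 -m jog '[{"x":0,"y":-0.1,"z":0,"spin":0,"fingers":0},{"x":0,"y":-0.1,"z":0,"spin":0,"fingers":0}]'|grep -E "eef|force"; python3 -m jog '[{"x":0,"y":-0.1,"z":0,"spin":0,"fingers":0},{"x":0,"y":-0.1,"z":0,"spin":0,"fingers":0}]'|grep -E "eef|force"; python3 -c "
from h import *
status()"
```

```text
eef_pos: [0.5352, -0.0731, 0.2031]
force: [-0.9, -7.0, 2.4]
eef_pos: [0.5352, -0.0729, 0.2032]
force: [-1.2, -10.5, 1.6]
t 11.85 grasp jig mm [ -18.1 -176.6   36.2] F jig [  0.4 -10.6   1.6] grip 0.3
tool x,y,z in jig: [-0.    -0.002 -1.   ] [-0.002 -1.     0.002] [-1.     0.002  0.   ]
spin to align y with jig +-y: [3.1395]
```

```bash
python3 -m jog '[{"x":0,"y":1,"z":0,"spin":0,"fingers":0},{"x":0,"y":2.2,"z":0,"spin":0,"fingers":0},{"x":0,"y":2.2,"z":0,"spin":0,"fingers":0},{"x":-4,"y":2.2,"z":0,"spin":0,"fingers":0},{"x":-8,"y":2.2,"z":0,"spin":0,"fingers":0},{"x":-12,"y":2.2,"z":0,"spin":0,"fingers":0},{"x":-14,"y":2.2,"z":0,"spin":0,"fingers":0},{"x":-14,"y":2.2,"z":0,"spin":0,"fingers":0}]'; python3 -c "
from h import *
status((-.061,.0475,.175))"
```

```text
time_s: 12.52
eef_pos: [0.5331, -0.0931, 0.3475]
orientation: [-2.999, 1.564, -0.007]
force: [0.3, -0.8, 0.4]
gripper_width: 0.0005
t 12.52 grasp jig mm [ -16.  -196.3  180.5] F jig [ 0.4 -0.7  0.4] grip 0.5
tool x,y,z in jig: [ 0.007  0.001 -1.   ] [ 0.    -1.    -0.001] [-1.    -0.    -0.007]
spin to align y with jig +-y: [-3.1416]
shift cm: [  0.55 -24.38   4.51]
```

```bash
python3 -m jog '[{"x":0,"y":-24.4,"z":4.3,"spin":0,"fingers":4.5},{"x":0,"y":-24.4,"z":4.3,"spin":0,"fingers":4.5},{"x":0,"y":-24.4,"z":4.3,"spin":0,"fingers":4.5},{"x":0,"y":-24.4,"z":4.3,"spin":0,"fingers":4.5},{"x":0,"y":-24.4,"z":4.3,"spin":0,"fingers":4.5},{"x":0,"y":-24.4,"z":4.3,"spin":0,"fingers":4.5},{"x":0,"y":-24.4,"z":4.3,"spin":0,"fingers":4.5},{"x":0,"y":-24.4,"z":4.3,"spin":0,"fingers":4.5}]'; python3 -m jog '[{"x":0,"y":0,"z":0,"spin":0,"fingers":4.5},{"x":0,"y":0,"z":0,"spin":0,"fingers":4.5}]'; python3 - <<'E'
from h import *
from cell import vision
import cv2
f=vision.grab_frame("wrist"); cv2.imwrite("pics/w13.png",f["img"][:,:,::-1])
status((-.061,.0475,.0535))
E
```

```text
time_s: 13.18
eef_pos: [0.5253, 0.1577, 0.3421]
orientation: [-0.277, 1.569, 2.721]
force: [-0.6, -0.2, 0.4]
gripper_width: 0.0444
time_s: 13.35
eef_pos: [0.5259, 0.1532, 0.3427]
orientation: [0.907, 1.57, -2.386]
force: [0.1, -0.3, -0.2]
gripper_width: 0.0447
t 13.4 grasp jig mm [-60.9  45.7 175.8] F jig [ 0.6 -1.2  0. ] grip 45.1
tool x,y,z in jig: [-0.001 -0.001 -1.   ] [-0.002 -1.     0.001] [-1.     0.002  0.001]
spin to align y with jig +-y: [3.1393]
shift cm: [ 1.223e+01 -1.900e-01  1.000e-02]
```

View pics/w13.png

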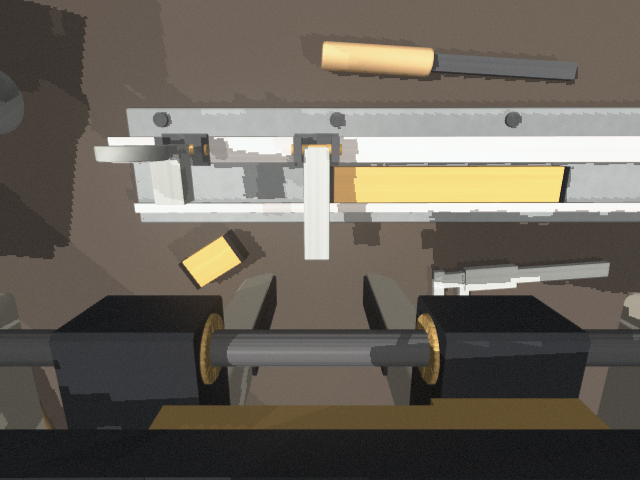

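The bar's +y end at (333,185) now meets the lowered leaf at (317,200), and the disc leaf still stands up. Next I descend and pinch the tab.

```bash
python3 -m jog '[{"x":4,"y":-0.15,"z":0,"spin":0,"fingers":4.5},{"x":8,"y":-0.15,"z":0,"spin":0,"fingers":4.5},{"x":11,"y":-0.15,"z":0,"spin":0,"fingers":4.5},{"x":12.1,"y":-0.15,"z":0,"spin":0,"fingers":4.5},{"x":12.1,"y":-0.15,"z":0,"spin":0,"fingers":4.5},{"x":12.1,"y":-0.15,"z":0,"spin":0,"fingers":1},{"x":12.1,"y":-0.15,"z":0,"spin":0,"fingers":1},{"x":12.1,"y":-0.15,"z":0,"spin":0,"fingers":1}]' 10; python3 -m jog '[{"x":0,"y":0,"z":0,"spin":0,"fingers":1},{"x":0,"y":0,"z":0,"spin":0,"fingers":1}]'; python3 - <<'E'
from h import *
status((-.061,.0475,.0535))
E
```

```text
time_s: 14.07
eef_pos: [0.5268, 0.156, 0.2239]
orientation: [-2.641, 1.568, 0.351]
force: [-0.2, -0.0, 0.3]
gripper_width: 0.0293
time_s: 14.23
eef_pos: [0.5265, 0.1553, 0.2233]
orientation: [3.051, 1.569, -0.24]
force: [-0.7, -0.9, 1.2]
gripper_width: 0.0199
t 14.23 grasp jig mm [-60.4  48.2  56.3] F jig [-0.5 -1.   1.2] grip 19.9
tool x,y,z in jig: [ 0.002 -0.    -1.   ] [-0.001 -1.     0.   ] [-1.     0.001 -0.002]
spin to align y with jig +-y: [3.1409]
shift cm: [0.28 0.07 0.06]
```

```bash
python3 -m jog '[{"x":-0.9,"y":0,"z":-0.05,"spin":0,"fingers":1},{"x":-1.8,"y":0,"z":-0.2,"spin":0,"fingers":1},{"x":-2.7,"y":0,"z":-0.5,"spin":0,"fingers":1},{"x":-3.45,"y":0,"z":-0.9,"spin":0,"fingers":1},{"x":-4.2,"y":0,"z":-1.4,"spin":0,"fingers":1},{"x":-4.9,"y":0,"z":-1.95,"spin":0,"fingers":1},{"x":-5.5,"y":0,"z":-2.6,"spin":0,"fingers":1},{"x":-6.05,"y":0,"z":-3.3,"spin":0,"fingers":1}]' 10; python3 -c "
from h import *
status((-.0279,.0475,.1146))"; python3 -m jog '[{"x":-0.45,"y":0,"z":-0.8,"spin":0,"fingers":1},{"x":-0.8,"y":0,"z":-1.65,"spin":0,"fingers":1},{"x":-1.05,"y":0,"z":-2.5,"spin":0,"fingers":1},{"x":-1.15,"y":0,"z":-3.4,"spin":0,"fingers":1},{"x":-1.15,"y":0,"z":-4.2,"spin":0,"fingers":1},{"x":-1.15,"y":0,"z":-4.2,"spin":0,"fingers":1},{"x":-1.15,"y":0,"z":-4.2,"spin":0,"fingers":1}]'; python3 - <<'E'
from h import *
from cell import vision
import cv2
f=vision.grab_frame("side"); cv2.imwrite("pics/s14.png",cv2.resize(f["img"][60:260,270:530,::-1],None,fx=3,fy=3,interpolation=2))
status((.0145,.0475,.1259))
E
```

```text
time_s: 14.9
eef_pos: [0.5587, 0.1508, 0.2832]
orientation: [0.525, 1.569, -2.766]
force: [-1.1, -4.7, -5.5]
gripper_width: 0.0196
t 14.9 grasp jig mm [-28.4  48.3 116.2] F jig [-0.4 -4.8 -5.5] grip 19.6
tool x,y,z in jig: [-0.002 -0.001 -1.   ] [ 0.    -1.     0.001] [-1.    -0.     0.002]
spin to align y with jig +-y: [-3.1416]
shift cm: [ 0.16  0.08 -0.05]
time_s: 15.48
eef_pos: [0.601, 0.1443, 0.2947]
orientation: [2.743, 1.57, -0.549]
force: [0.4, -5.5, 0.7]
gripper_width: 0.02
t 15.53 grasp jig mm [ 14.8  48.2 127.7] F jig [ 1.7 -4.8 -0. ] grip 19.8
tool x,y,z in jig: [ 0.001 -0.    -1.   ] [-0.001 -1.     0.   ] [-1.     0.001 -0.001]
spin to align y with jig +-y: [3.141]
shift cm: [0.18 0.07 0.03]
```

View pics/s14.png

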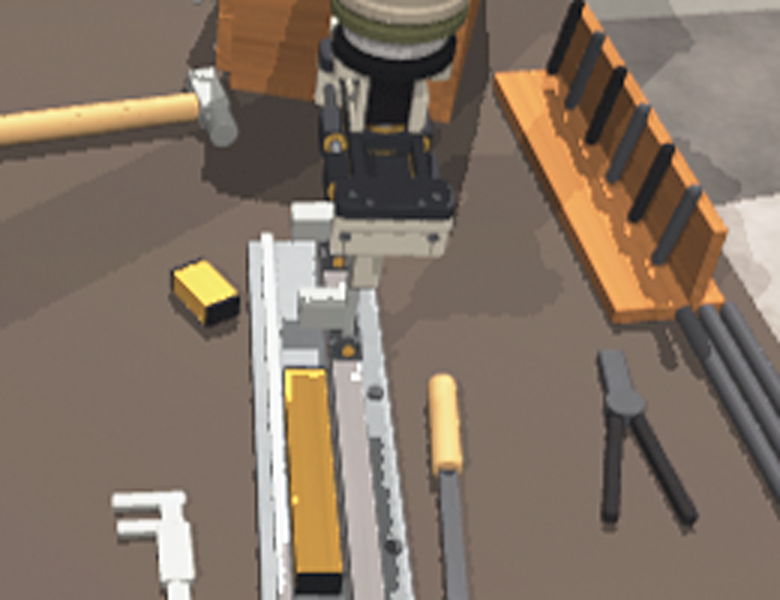

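```bash
python3 -m jog '[{"x":0,"y":0,"z":0,"spin":0,"fingers":4.5},{"x":0,"y":0,"z":0,"spin":0,"fingers":4.5},{"x":0,"y":0,"z":0,"spin":0,"fingers":4.5},{"x":-3,"y":0,"z":0,"spin":0,"fingers":4.5},{"x":-7,"y":0,"z":0,"spin":0,"fingers":4.5},{"x":-11,"y":0,"z":0,"spin":0,"fingers":4.5},{"x":-11,"y":0,"z":5,"spin":0,"fingers":4.5},{"x":-11,"y":0,"z":8,"spin":0,"fingers":4.5}]'; python3 -m jog '[{"x":0,"y":0,"z":0,"spin":0,"fingers":4.5},{"x":0,"y":0,"z":0,"spin":0,"fingers":4.5},{"x":0,"y":0,"z":0,"spin":0,"fingers":4.5},{"x":0,"y":0,"z":0,"spin":0,"fingers":4.5}]'; python3 - <<'E'
from h import *
from cell import vision
import cv2
status()
f=vision.grab_frame("side"); cv2.imwrite("pics/s15.png",cv2.resize(f["img"][60:320,270:530,::-1],None,fx=2.3,fy=2.3,interpolation=2))
f=vision.grab_frame("wrist"); cv2.imwrite("pics/w15.png",f["img"][:,:,::-1])
E
```

```text
time_s: 16.2
eef_pos: [0.5216, 0.1575, 0.4066]
orientation: [-2.533, 1.564, 0.458]
force: [-1.4, -0.1, -1.3]
gripper_width: 0.0451
time_s: 16.53
eef_pos: [0.5221, 0.1571, 0.4042]
orientation: [-2.621, 1.57, 0.372]
force: [0.4, -0.4, -1.1]
gripper_width: 0.0446
t 16.53 grasp jig mm [-65.1  49.3 237.2] F jig [ 0.5 -0.3 -1.1] grip 44.6
tool x,y,z in jig: [ 0.001  0.    -1.   ] [ 0. -1. -0.] [-1.    -0.    -0.001]
spin to align y with jig +-y: [-3.1416]
```

View pics/s15.png

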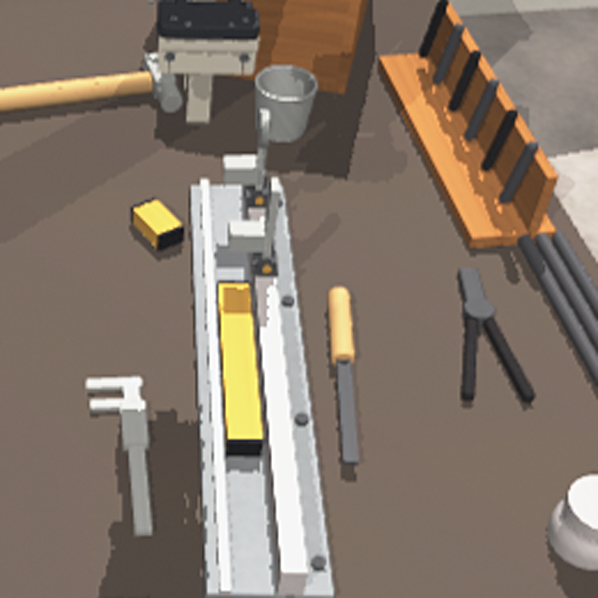

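View pics/w15.png

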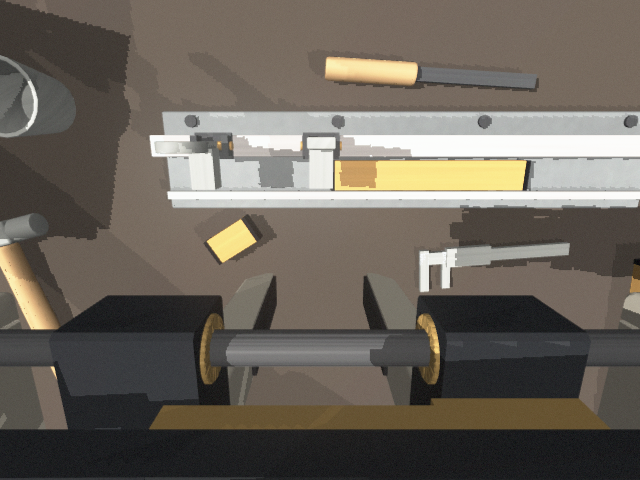

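Both leaves stand up, the square one at (321,140) and the disc at (180,148). The bar lies in its channel from about 330 to 530 px. One numeric check, then I hand in.

```bash
python3 - <<'E'
from h import *
from cell import vision,ctrl
f=vision.grab_frame("wrist");w=cam(f); p=np.load("jig.npy")
def inv(uv,z):
    q=back(w,uv,z); c,s=np.cos(p[2]),np.sin(p[2]); d=q[:2]-p[:2]; return (np.array([c*d[0]+s*d[1],-s*d[0]+c*d[1]])*1000).round(1)
print("bar -y end",inv((529,162),.032),inv((527,190),.032),"brass +y",inv((335,162),.032),"leaf top",[inv(u,.139) for u in((306,137),(337,137),(306,148))])
status()
E
```

```text
bar -y end [  -4.5 -160.3] [ -32.3 -162.5] brass +y [-4.3 33.1] leaf top [array([15.3, 57.9]), array([15.3, 36.8]), array([ 8.1, 57.9])]
t 16.68 grasp jig mm [-65.3  48.9 236.8] F jig [0.5 0.5 0.1] grip 45.0
tool x,y,z in jig: [-0. -0. -1.] [-0.001 -1.     0.   ] [-1.     0.001  0.   ]
spin to align y with jig +-y: [3.141]
```

```bash
python3 -c "
from cell import ctrl
print(ctrl.finish_job())"
```

```text
the job is handed in; nothing more can be done
None
```

The job is done and handed in at about 17 s of the 64 s. I pinched the square-ended leaf's tab and swung the leaf down. I then pushed the bar with closed fingers until the force rose from about 3 N to 10 N with no further motion, which I took as contact with the leaf. After backing off, I swung the leaf back up and moved clear.

- **Square leaf:** it is upright, at about 1.58 rad by my fit to the wrist picture.
- **Bar:** it is flat in its channel, with its origin at about y = -109 mm from the stop, against the -110 mm wanted.
- **Round leaf:** it is still standing in the last pictures.
- **Robot:** it was touching nothing, with force readings under about 1 N.
- **Disagreement:** positions from the top and wrist cameras differed by 1 to 3 mm, which is within the tolerances.

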